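Clamp a corrosion coupon carrier in the inspection stand

TASK

Pick up the long coupon carrier by its upright tab, lay it flat on the near end of the inspection stand and slide it nose first under the sprung hold-down arm, pushing the arm up and back, until it is home against the end stop. Let go so that the arm bears down on the carrier, and leave the short carrier where it lies.

Things in the scene. Friction and masses are not known exactly. Their poses are not given: they have to be found in the camera images.
- carrier: Long coupon carrier, loose: white bar 130 (x) x 40 x 16 mm, dark steel strip in its top, about 160 g. White upright tab near one end: 34 mm long (x), 18 mm thick (y, grip across this), centred at x = -45 mm, from z = 16 to 56 mm. The nose is the tabless +x end, at first pointing roughly away from the robot. Origin: centre of the underside, z up.
- short_carrier: Short carrier, not wanted: same build, material and tab, but only 80 mm long, tab centred at x = -20 mm. Lies loose near the long one; places may be swapped. Origin: centre of the underside, x towards its nose.
- stand: Fixed grey plate, x -180 to 130 mm, 100 mm wide, top at z = 8 mm; yaw varies. Carrier enters along +x at y = 0. Plate clear from x = -180 to -30; then side rails (tops z = 18, 56 mm lane) up to the end stop face at x = 50, so a carrier that is home has its middle at x = -15 mm. Two 54 mm posts at x = 113 bear the arm. Origin: underside, on the centre line, z up.
- hold_arm (a joint): Sprung smooth steel arm, 26 mm wide, over the lane; hinge along stand y at x = 115, z = 40 mm. Its tip bar (x = 15) rests 3 mm over the plate; a toe slopes up from it to x = -35, z = 37 mm. A carrier slid in along +x (up to 10 N) wedges under the toe and lifts it. Rad, 0 = down and empty, grows upwards, about 0.13 on a carrier, at most 0.9. Bears down with about 5 N.
There are look-alikes about, which are no part of the job. What is shaped like the carrier but green or turquoise is not meant.

How it is judged:
By the outcome, as a careful person would: the job done as asked, in the order asked, and still so for the second after the job is handed in, with the robot touching nothing.
It also fails if it takes over 42 s, if anything falls off the work surface, if the arm or the gripper's body presses on something with over 40 N, if the wrist force passes 120 N, or if a joint passes its speed limit or range.

ROBOT

A 7-joint arm with a two-finger parallel gripper is mounted at the origin on the work surface. World frame = base frame: x ahead of the robot, y to its left, z up, the work surface at z = 0. Lengths are in mm, angles in rad, forces in N, time in s.
With the tool pointing down it reaches from about 400 to 925 mm from the base axis. Payload 5.6 kg.
Tool frame: the origin (TCP) lies midway between the tips of the shut fingers; the grasp point (between the pads) lies 19 mm behind it; z points along the fingers, y is the direction in which the jaws open and shut (so a half turn about z gives the same grasp; the last joint's range is limited). The gripper opens to 85 mm and grips with 20 to 120 N. Pads are 22 mm wide; open, the fingers measure 114 mm over their backs; the gripper's body (76 mm by 85 mm) begins 54 mm behind the grasp point. The pads swing forward as they close: fully open they stand 13 mm farther back than shut.
Start: joints at [-1.212, 0.468, -0.012, 1.603, 0.006, 1.071, -0.056], TCP at [254.241, 598.224, 195.09] pointing down, gripper open.
Joint ranges: [-2.53, 2.53], [-0.31, 2.02], [-1.57, 1.55], [0.28, 2.44], [-1.29, 4.43], [0.15, 1.84], [-2.92, 2.92]. Speed limits (rad/s): [2.57, 2.57, 3.14, 3.14, 3.14, 3.14, 3.14].

INTERFACE

Orientations are given as a unit quaternion [x, y, z, w].
In Python, from rig import state, read_camera, camera_params, close_job, look_for, mark_of gives the robot as it stands.
- The arm moves only by the shell command python3 -m crank 'ROWS' [OPENING] [FORCE]. ROWS is JSON, a list of rows, each a list of 6 numbers: the shift along the tool's x, y, z in mm, then the turn, a rotation vector about the tool's x, y, z in rad. In form: [[tx, ty, tz, rx, ry, rz], ...]. A call has 1 to 5 rows; each row shifts and turns the pose as measured when the row begins, along the tool's axes as they then stand; what a row does not reach is not made up. A row lasts 1/12 s, in which the tool goes at most 41.7 mm and 7.16 degrees, less where a joint would pass 70% of its speed; a pose out of reach is approached as far as the arm can. A call is refused whole if a number of a shift passes 41.7 or a number of a turn 0.125, either way. A call with a gripper value outside its range is refused whole. OPENING is the finger opening in mm, from 0 to 85.4, set as the call begins (- or left out, the last holds). The fingers move at their own pace and stop on an object; FORCE is the grip in N (left out, the last holds). Time passes only in rows, so rows that do not move let the fingers close. It gives the time, the measured TCP pose, the force and the opening at its end, in the units of the state.
- state(): the state, without advancing time (a new reading comes with each control period).
- read_camera(name): name is "scene" or "top" or "wrist"; returns the picture (384x512x3 uint8, red, green, blue); there is no depth.
- camera_params(name): a dict with "fx", "fy", "cx", "cy" (pixels), "rvec" (rotation vector, rad) and "tvec" (3), from world to camera coordinates, as OpenCV has them. Camera axes: x right, y down, z forward; pixel columns grow to the right and rows downward; lengths in mm; the calibration is good to about 2 mm. A picture is of the moment at which its call begins: read the wrist's pose just before it. camera_params takes no time and is no camera call; for the wrist camera it gives the pose at the moment of the call.
- close_job(): hands the job in, once; it reports no verdict.
Trained networks look in the newest picture that a camera, given by its name, has taken for a name from the list of things; names that differ only in an ending like _2 or _b are one class to them, and where a whole thing is asked for, a point or a joint stands for the part that bears it (a point fixed in the world has none). Each returns a list of dicts, best first, with "confidence" (0 to 1); they miss things now and then, are a little off and sometimes report something else, mostly with a low value. They report only what shows in the picture. A call takes as long as a camera call. They do not tell look-alikes from the thing itself.
- look_for(camera, name): "rect" ([centre column, centre row, width, height] in pixels, round what is visible of it).
- mark_of(camera, name): "at" ([column, row] in pixels: a listed point, or the origin of a listed thing).
The state is a dict: "t": time; "joints": joint angles; "joint_vel": joint speeds; "joint_efforts": joint torques, N m; "tcp_pos": TCP position; "ee_rot": TCP orientation; "wrist_force": force on the tool from outside, world axes, zero at the start; "moment": the same for the moment, N m; "gripper_width": finger opening in mm.
Only numpy, scipy, OpenCV 4.12 (cv2) and the standard library are available. Lean on these libraries where they do the work, as an engineer would, in place of code of your own. Each camera call takes 0.05 s, during which the arm holds its last target.

## Working session

There is one attempt and no reset: what is moved stays moved. The work goes in short steps, Python scripts to look and compute and a shell command to move; the robot and the scene stay as the last step left them, time stands still between calls to the robot, and variables do not carry over. Pictures are saved under pics/ and viewed, and the job is handed in when it is done.

```bash
ls; mkdir -p pics; python3 - <<'E'
from rig import *
import cv2
print(state())
for n in("scene","top","wrist"):
    p=camera_params(n);print(n,p)
    im=read_camera(n);cv2.imwrite(f"pics/{n}0.png",im[:,:,::-1])
    for o in("carrier","short_carrier","stand","hold_arm"):
        print(o,[(r['rect'],round(r['confidence'],2)) for r in look_for(n,o)][:4],[(r['at'],round(r['confidence'],2)) for r in mark_of(n,o)][:4])
E
```

```text
pics
{'t': 0.0, 'joints': array([-1.2120298 ,  0.46840708, -0.01156526,  1.60365209,  0.00598767,
        1.07140965, -0.05633537]), 'joint_vel': array([ 0.0006585 , -0.00140528, -0.00132872,  0.0013492 ,  0.0002756 ,
       -0.00098956, -0.00101647]), 'joint_efforts': array([ 5.85347016e-05, -5.32381511e+01,  2.19711318e-02, -2.51293337e+01,
        1.15146997e-02,  7.88680423e-03,  3.01284677e-07]), 'tcp_pos': array([254.01392238, 597.61222784, 194.10719319]), 'ee_rot': array([ 1.99602746e-01,  9.79876470e-01, -9.13420791e-04, -1.17912086e-04]), 'wrist_force': array([0.22141307, 0.09616466, 0.27023014]), 'moment': array([-0.00144073,  0.00525551, -0.066485  ]), 'gripper_width': 85.74524686397982}
scene {'fx': 401.925607005575, 'fy': 401.925607005575, 'cx': 264.60127521517455, 'cy': 189.60338622065828, 'rvec': array([ 0.87959578,  2.35545151, -1.22579051]), 'tvec': array([ 458.7478349 , -123.68829196, 1345.28382857])}
carrier [([257.8, 195.2, 36.1, 48.6], 0.95), ([253.2, 249.0, 27.7, 46.0], 0.9), ([282.1, 163.7, 29.3, 38.3], 0.88), ([322.6, 187.7, 48.1, 23.7], 0.84)] [([279.5, 169.6], 0.84), ([255.1, 249.8], 0.65), ([323.8, 193.3], 0.58)]
short_carrier [([240.5, 176.9, 30.4, 28.0], 0.97)] [([241.8, 183.8], 0.91)]
stand [([320.5, 289.2, 112.4, 108.5], 0.9)] [([318.2, 290.7], 0.96)]Traceback (most recent call last):
  File "<stdin>", line 8, in <module>
ValueError: it knows: carrier, short_carrier, stand
```

```bash
python3 - <<'E'
from rig import *
import cv2
print(state()['t'])
for n in("top","wrist"):
    p=camera_params(n);print(n,p)
    im=read_camera(n);cv2.imwrite(f"pics/{n}0.png",im[:,:,::-1])
    for o in("carrier","short_carrier","stand"):
        if n=='wrist' :continue
        print(o,[(r['rect'],round(r['confidence'],2)) for r in look_for(n,o)][:4],[(r['at'],round(r['confidence'],2)) for r in mark_of(n,o)][:4])
print(state()['t'])
E
```

```text
0.4
top {'fx': 347.507817435156, 'fy': 347.507817435156, 'cx': 254.6460026213734, 'cy': 191.37588283464933, 'rvec': array([ 2.18960843, -2.1754772 ,  0.16533803]), 'tvec': array([-67.30236947, 565.99163996, 871.71319219])}
carrier [([235.1, 261.5, 38.4, 51.0], 0.73), ([220.9, 148.2, 47.3, 34.5], 0.69), ([301.9, 263.4, 56.6, 26.7], 0.67)] [([269.3, 201.8], 0.91), ([232.7, 261.3], 0.85), ([220.4, 149.1], 0.59), ([301.5, 262.6], 0.58)]
short_carrier [([307.9, 208.1, 21.5, 36.3], 0.6)] [([307.6, 208.7], 0.56)]
stand [([151.8, 167.9, 61.3, 124.2], 0.57)] [([148.3, 160.2], 0.6)]
wrist {'fx': 337.4587648778407, 'fy': 337.4587648778407, 'cx': 257.72868973180925, 'cy': 192.50600474995724, 'rvec': array([-2.40731514, -1.5940906 , -0.23527409]), 'tvec': array([-648.99987746,  -36.71926019,  378.2463652 ])}
0.8
```

View pics/scene0.png

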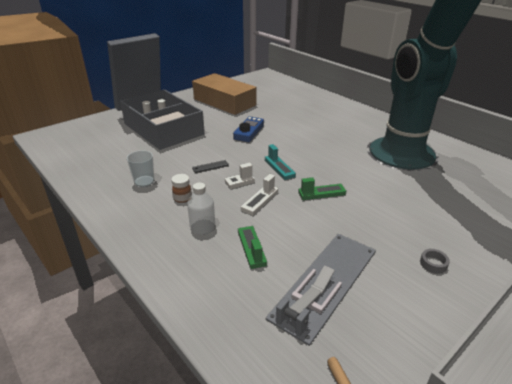

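View pics/top0.png

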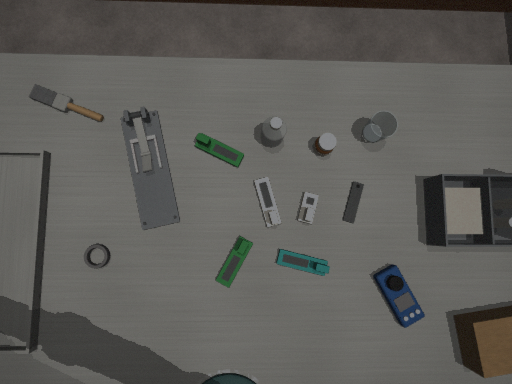

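View pics/wrist0.png

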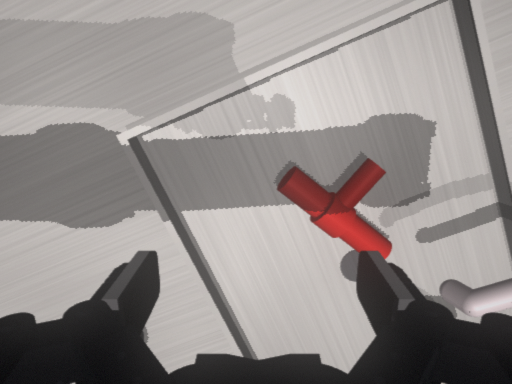

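Candidates for the long carrier in the top view are the white long bar (267,202), the white short one (308,208), green (219,150), green (234,262) and turquoise (303,262). I choose the white long one at (267,202), which also shows in the scene view at (260,195). Next I check it in a close crop.

```bash
cat > h.py <<'E'
import numpy as np,cv2
from rig import *
def px2w(n,uv,z,p=None):
    p=p or camera_params(n);R=cv2.Rodrigues(p['rvec'])[0]
    d=R.T@np.array([(uv[0]-p['cx'])/p['fx'],(uv[1]-p['cy'])/p['fy'],1]);c=-R.T@p['tvec']
    return c+d*(z-c[2])/d[2]
def w2px(n,P,p=None):
    p=p or camera_params(n)
    K=np.array([[p['fx'],0,p['cx']],[0,p['fy'],p['cy']],[0,0,1.]])
    return cv2.projectPoints(np.array(P,float).reshape(-1,3),p['rvec'],p['tvec'],K,None)[0][:,0]
E
python3 - <<'E'
from h import *
im=cv2.imread('pics/top0.png')
a=cv2.resize(im[170:240,245:325],None,fx=7,fy=7,interpolation=cv2.INTER_CUBIC)
b=cv2.resize(im[100:235,115:185],None,fx=4.4,fy=4.4,interpolation=cv2.INTER_CUBIC)
cv2.imwrite('pics/c1.png',a);cv2.imwrite('pics/c2.png',b);print(a.shape,b.shape)
for uv,z in (((269,202),0),((308,208),0),((148,160),0),((115,167),0)):print(px2w('top',uv,z))
E
```

```text
(490, 560, 3) (594, 308, 3)
[ 541.6436264  -103.76078235    0.        ]
[ 526.18373155 -209.34322019    0.        ]
[652.59191462 222.75557226   0.        ]
[632.47401653 309.31271097   0.        ]
```

View pics/c1.png

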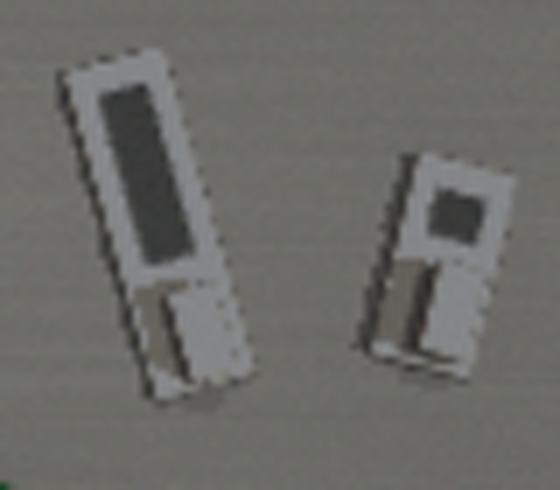

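View pics/c2.png

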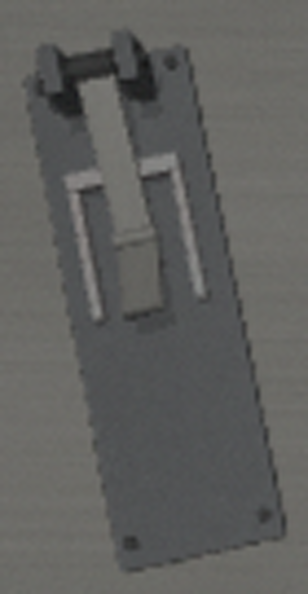

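```bash
python3 - <<'E'
from h import *
from scipy.optimize import least_squares
def fit(name,obj,px,g):
    obj=np.array(obj,float)
    def P(q):
        c,s=np.cos(q[2]),np.sin(q[2]);R=np.array([[c,-s,0],[s,c,0],[0,0,1]])
        return obj@R.T+[q[0],q[1],0]
    r=least_squares(lambda q:(w2px('top',P(q))-px).ravel(),g,x_scale=[100,100,1])
    print(name,r.x,np.degrees(r.x[2]),r.fun.reshape(-1,2).round(2).tolist())
    return P,r.x
t=lambda a,o,s:np.array([[o[0]+(x+.5)/s-.5,o[1]+(y+.5)/s-.5] for x,y in a])
fit('long',[[65,20,16],[65,-20,16],[-65,-20,16],[-65,20,16]],t([(65,75),(160,50),(252,375),(155,400)],(245,170),7),[540,-100,.2])
fit('short',[[40,20,16],[40,-20,16],[-40,20,16]],t([(415,155),(515,178),(368,345)],(245,170),7),[526,-210,-.2])
fit('stand',[[130,50,8],[130,-50,8],[-180,-50,8],[-180,50,8]],t([(25,84),(187,48),(285,537),(123,570)],(115,100),4.4),[650,222,.2])
E
```

```text
long [ 5.41515785e+02 -9.74436964e+01  2.72535216e-01] 15.615117620212196 [[-0.52, -0.28], [0.35, -0.56], [0.46, 0.17], [-0.28, 0.64]]
short [ 5.27065956e+02 -2.05274300e+02 -2.56328083e-01] -14.686517322926758 [[0.14, -0.85], [0.3, -0.23], [-0.44, 1.06]]
stand [6.50945995e+02 2.20840514e+02 2.29861994e-01] 13.170122105535226 [[-0.11, -1.06], [-0.15, -0.41], [0.66, 0.14], [-0.38, 1.22]]
```

```bash
cat > go.py <<'E'
import sys
from h import *
from scipy.spatial.transform import Rotation as R
# usage: x y z yaw(deg of tool x) -> delta in tool axes, tool pointing down
x,y,z,yaw=map(float,sys.argv[1:5]); s=state()
T=R.from_matrix(np.array([[np.cos(np.radians(yaw)),np.sin(np.radians(yaw)),0],[np.sin(np.radians(yaw)),-np.cos(np.radians(yaw)),0],[0,0,-1]]))
C=R.from_quat(s['ee_rot'])
d=np.array([x,y,z])-s['tcp_pos']
print('t %.2f'%s['t'],'pos',s['tcp_pos'].round(1),'toolx yaw %.1f'%np.degrees(np.arctan2(*C.as_matrix()[[1,0],0])),'w',s['gripper_width'].round(1),'F',s['wrist_force'].round(1),'J',s['joints'].round(2))
print('cur-frame shift',C.inv().apply(d).round(1),'final-frame shift',T.inv().apply(d).round(1),'turn',(C.inv()*T).as_rotvec().round(4))
E
python3 go.py 498.2 -109.5 110 195.6
python3 -c "
from h import *
from scipy.spatial.transform import Rotation as R
s=state();p=camera_params('wrist');M=cv2.Rodrigues(p['rvec'])[0];c=-M.T@p['tvec']
print(R.from_quat(s['ee_rot']).inv().apply(c-s['tcp_pos']),R.from_quat(s['ee_rot']).inv().apply(M.T@[0,0,1]))"
```

```text
[  74.87287856   -0.92130909 -177.34145338] [-2.89409605e-01 -1.29325840e-04  9.57205341e-01]Traceback (most recent call last):
  File "go.py", line 9, in <module>
    print('t %.2f'%s['t'],'pos',s['tcp_pos'].round(1),'toolx yaw %.1f'%np.degrees(np.arctan2(*C.as_matrix()[[1,0],0])),'w',s['gripper_width'].round(1),'F',s['wrist_force'].round(1),'J',s['joints'].round(2))
                                                                                                                           ^^^^^^^^^^^^^^^^^^^^^^^^
AttributeError: 'float' object has no attribute 'round'
```

```bash
sed -i "s/s\['gripper_width'\].round(1)/round(s['gripper_width'],1)/" go.py
python3 go.py 498.2 -109.5 110 195.6
```

```text
t 0.80 pos [254.3 598.2 195.1] toolx yaw 157.0 w 85.4 F [-0.4  0.6 -0.6] J [-1.21  0.47 -0.01  1.6   0.01  1.07 -0.06]
cur-frame shift [-501.4 -555.9   85.1] final-frame shift [ -44.6 -747.2   85.1] turn [ 0.      0.     -0.6742]
```

```bash
python3 -m crank '[[-20,-22,0,0,0,-0.11],[-20,-25,0,0,0,-0.11],[-18,-28,0,0,0,-0.11],[-14,-30,0,0,0,-0.11],[-10,-32,0,0,0,-0.11]]' 60 80
python3 go.py 498.2 -109.5 110 195.6
```

```text
t: 1.22
tcp_pos: [308.7, 450.5, 193.5]
ee_rot: [-0.093, 0.996, 0.002, -0.001]
wrist_force: [0.5, -1.0, 0.4]
gripper_width: 60.0
t 1.22 pos [308.7 450.5 193.5] toolx yaw -169.4 w 60.0 F [ 0.5 -1.   0.4] J [-0.94  0.3  -0.1   1.86  0.03  0.98  0.7 ]
cur-frame shift [ -83.2 -585.7   80.7] final-frame shift [ -32.  -590.3   83.5] turn [ 0.0047 -0.0008 -0.087 ]
```

```bash
python3 -m crank '[[-6,-38,0,0,0,-0.087],[-2,-40,0,0,0,0],[-2,-40,0,0,0,0],[-2,-40,0,0,0,0],[-2,-40,0,0,0,0]]'
python3 -m crank '[[-2,-40,0,0,0,0],[-2,-40,5,0,0,0],[-2,-40,5,0,0,0],[-2,-40,5,0,0,0],[-2,-40,5,0,0,0]]'
python3 go.py 498.2 -109.5 110 195.6
```

```text
t: 1.63
tcp_pos: [375.4, 255.9, 193.3]
ee_rot: [-0.143, 0.99, 0.004, 0.001]
wrist_force: [0.6, -0.1, 0.4]
gripper_width: 60.1
t: 2.05
tcp_pos: [443.8, 60.1, 174.8]
ee_rot: [-0.143, 0.99, 0.005, 0.005]
wrist_force: [0.5, -0.3, -0.6]
gripper_width: 60.3
t 2.05 pos [443.8  60.1 174.8] toolx yaw -163.6 w 60.3 F [ 0.5 -0.3 -0.6] J [-0.36  0.14  0.17  2.11 -0.04  0.88  1.7 ]
cur-frame shift [  -3.4 -178.7   63.2] final-frame shift [  -6.7 -178.    64.8] turn [0.0091 0.0114 0.0146]
```

```bash
python3 -m crank '[[-1,-40,8,0.009,0.011,0],[-1,-40,12,0,0,0],[-1,-40,12,0,0,0],[-1,-35,12,0,0,0],[-1,-15,12,0,0,0]]'
python3 -m crank '[[0,0,0,0,0,0]]'
python3 go.py 498.2 -109.5 110 195.6
python3 - <<'E'
from h import *
p=camera_params('wrist');im=read_camera('wrist');cv2.imwrite('pics/w1.png',im[:,:,::-1])
c,s=np.cos(.2725),np.sin(.2725)
for P in([65,20,16],[65,-20,16],[-62,9,56],[-62,-9,56],[-28,9,56],[-28,-9,56]):
    print(P,w2px('wrist',[541.5+c*P[0]-s*P[1],-97.4+s*P[0]+c*P[1],P[2]],p).round(0))
E
```

```text
t: 2.47
tcp_pos: [500.4, -110.5, 121.9]
ee_rot: [-0.14, 0.99, -0.002, 0.006]
wrist_force: [0.8, -0.5, 0.7]
gripper_width: 59.8
t: 2.55
tcp_pos: [499.7, -114.5, 120.2]
ee_rot: [-0.137, 0.991, -0.003, 0.004]
wrist_force: [-0.6, 0.2, -0.1]
gripper_width: 59.7
t 2.55 pos [ 499.7 -114.5  120.2] toolx yaw -164.2 w 59.7 F [-0.6  0.2 -0.1] J [-0.08  0.33  0.28  2.03 -0.12  0.79  2.12]
cur-frame shift [ 0.2  5.3 10.1] final-frame shift [ 0.1  5.3 10.2] turn [-0.0064  0.0078  0.003 ]
[65, 20, 16] [[284. 292.]]
[65, -20, 16] [[243. 291.]]
[-62, 9, 56] [[278. 173.]]
[-62, -9, 56] [[253. 172.]]
[-28, 9, 56] [[277. 216.]]
[-28, -9, 56] [[253. 216.]]
```

View pics/w1.png

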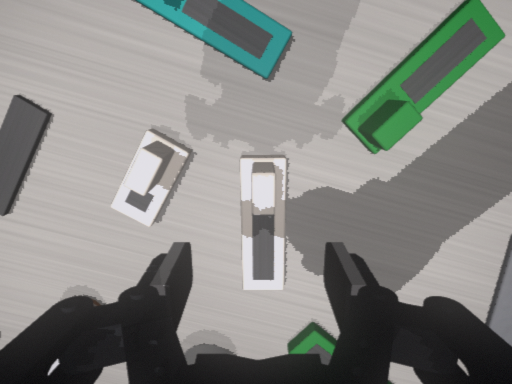

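The wrist view shows the white long carrier: nose corners at (243,290) and (284,290), tab top at (252–276, 172–212). Both agree with the projected fit to within about 2 px, except the tab's front edge, roughly 5 px off. Descending.

```bash
python3 -m crank '[[0,5,25,-0.006,0.008,0],[0,0,25,0,0,0],[0,0,20,0,0,0],[0,0,15,0,0,0],[0,0,8,0,0,0]]' 60 80
python3 -m crank '[[0,0,0,0,0,0]]'
python3 go.py 498.2 -109.5 22 195.6
```

```text
t: 3.02
tcp_pos: [503.5, -101.5, 30.6]
ee_rot: [-0.141, 0.99, 0.001, 0.006]
wrist_force: [0.3, 0.1, 0.2]
gripper_width: 59.9
t: 3.1
tcp_pos: [502.5, -99.6, 29.7]
ee_rot: [-0.142, 0.99, 0.002, 0.005]
wrist_force: [0.2, 0.0, 0.0]
gripper_width: 60.0
t 3.10 pos [502.5 -99.6  29.7] toolx yaw -163.7 w 60.0 F [0.2 0.  0. ] J [-0.05  0.48  0.23  2.07 -0.2   0.6   2.17]
cur-frame shift [ 7.  -8.3  7.6] final-frame shift [ 6.8 -8.3  7.7] turn [0.0025 0.0097 0.0123]
```

```bash
python3 -m crank '[[3,-4,3,0.003,0.01,0.012],[3,-3,3,0,0,0],[0,0,0,0,0,0]]'
python3 go.py 498.2 -109.5 22 195.6
```

```text
t: 3.35
tcp_pos: [500.0, -106.3, 25.6]
ee_rot: [-0.137, 0.991, -0.0, 0.001]
wrist_force: [-0.2, -0.8, -0.3]
gripper_width: 59.8
t 3.35 pos [ 500.  -106.3   25.6] toolx yaw -164.2 w 59.8 F [-0.2 -0.8 -0.3] J [-0.05  0.49  0.23  2.07 -0.2   0.6   2.17]
cur-frame shift [ 2.7 -2.6  3.6] final-frame shift [ 2.6 -2.6  3.6] turn [-0.0008  0.0021  0.0029]
```

```bash
python3 -m crank '[[3,-3,3,0,0,0.003],[0,0,0,0,0,0]]'
python3 go.py 498.2 -109.5 22 195.6
python3 -c "
from h import *
im=read_camera('wrist');cv2.imwrite('pics/w2.png',im[:,:,::-1])"
```

```text
t: 3.52
tcp_pos: [498.9, -110.5, 23.8]
ee_rot: [-0.135, 0.991, -0.001, 0.002]
wrist_force: [-0.6, 0.3, -0.6]
gripper_width: 59.9
t 3.52 pos [ 498.9 -110.5   23.8] toolx yaw -164.4 w 59.9 F [-0.6  0.3 -0.6] J [-0.04  0.49  0.23  2.07 -0.2   0.59  2.18]
cur-frame shift [0.4 1.2 1.8] final-frame shift [0.4 1.2 1.8] turn [-0.0019  0.0047 -0.0004]
```

View pics/w2.png

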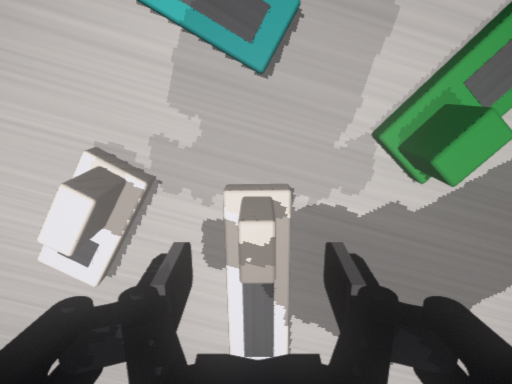

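The tab (columns 240–275) sits midway between the fingertips (columns about 170 and 345). Closing.

```bash
python3 -m crank '[[0,0,1,0,0,0],[0,0,0,0,0,0],[0,0,0,0,0,0],[0,0,0,0,0,0],[0,0,0,0,0,0]]' 0 80
python3 -m crank '[[0,0,0,0,0,0],[0,0,0,0,0,0]]'
python3 go.py 498.2 -109.5 100 195.6
```

```text
t: 3.98
tcp_pos: [500.3, -110.5, 24.0]
ee_rot: [-0.135, 0.991, -0.001, 0.004]
wrist_force: [-0.1, -0.1, 0.1]
gripper_width: 0.8
t: 4.15
tcp_pos: [500.3, -110.4, 24.0]
ee_rot: [-0.135, 0.991, -0.001, 0.004]
wrist_force: [-0.2, -0.6, -0.2]
gripper_width: 0.1
t 4.15 pos [ 500.3 -110.4   24. ] toolx yaw -164.4 w 0.1 F [-0.2 -0.6 -0.2] J [-0.04  0.49  0.23  2.07 -0.2   0.59  2.18]
cur-frame shift [  1.2   1.2 -76. ] final-frame shift [  1.8   1.4 -76. ] turn [-0.0023  0.0075 -0.0007]
```

```bash
python3 -c "
from h import *
im=read_camera('wrist');cv2.imwrite('pics/w3.png',im[:,:,::-1])
im=read_camera('scene');cv2.imwrite('pics/s3.png',cv2.resize(im[100:260,180:380,::-1],None,fx=4,fy=3.75))"
```

```text
(no output)
```

View pics/w3.png

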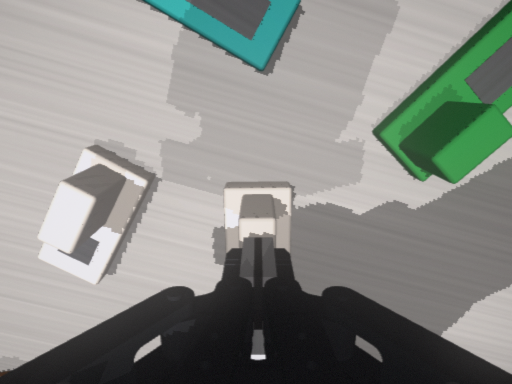

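View pics/s3.png

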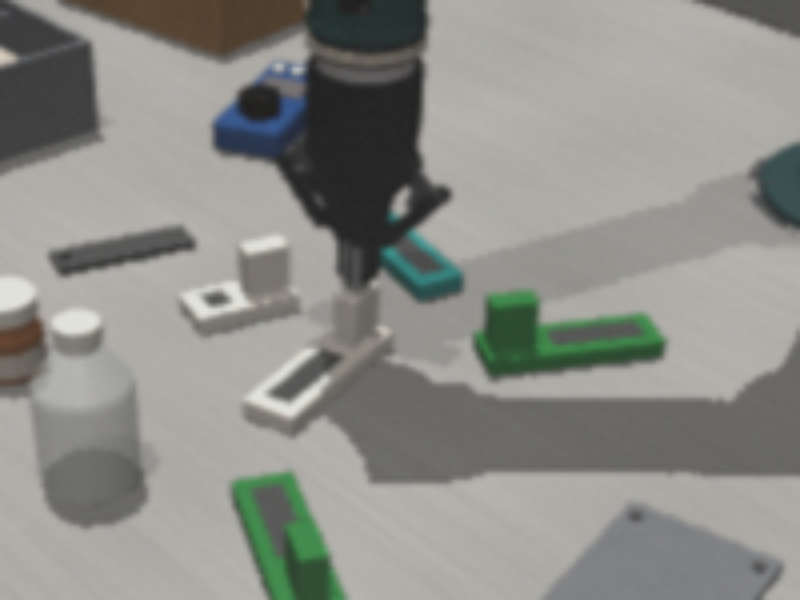

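```bash
python3 -c "
from h import *
s=state();print(s['tcp_pos'],w2px('wrist',s['tcp_pos']),w2px('scene',s['tcp_pos']))
u=w2px('scene',s['tcp_pos'])[0];print((u-[180,100])*[4,3.75])
c,k=np.cos(.2725),np.sin(.2725)
for P in([65,20,16],[65,-20,16],[-65,-20,16],[-62,9,56],[-62,-9,56],[-28,9,56],[-28,-9,56]):
    W=[541.5+c*P[0]-k*P[1],-97.4+k*P[0]+c*P[1],P[2]]
    print(P,((w2px('scene',W)[0]-[180,100])*[4,3.75]).round(0),w2px('wrist',W).round(0))
p=camera_params('wrist');M=cv2.Rodrigues(p['rvec'])[0];print(-M.T@p['tvec'])
"
```

```text
[ 500.30818987 -110.35697386   24.01818044] [[257.79259997 229.00253556]] [[268.61060398 186.62595881]]
[354.44241594 324.84734555]
[65, 20, 16] [293. 417.] [[289. 370.]]
[65, -20, 16] [242. 397.] [[231. 370.]]
[-65, -20, 16] [349. 313.] [[225. 188.]]
[-62, 9, 56] [383. 282.] [[280. 219.]]
[-62, -9, 56] [361. 274.] [[241. 219.]]
[-28, 9, 56] [356. 303.] [[279. 284.]]
[-28, -9, 56] [334. 295.] [[242. 284.]]
[ 426.49403427 -130.48824916  200.77998958]
```

```bash
python3 -c "
from h import *
for z in (24,40,55,60,65,70):
    W=[500.3,-110.4,z];print(z,((w2px('scene',W)[0]-[180,100])*[4,3.75]).round(0),w2px('wrist',W).round(0))
im=read_camera('top');cv2.imwrite('pics/t3.png',cv2.resize(im[160:260,220:340,::-1],None,fx=6,fy=6,interpolation=2))
im=read_camera('scene');cv2.imwrite('pics/s3b.png',cv2.resize(im[150:215,235:315,::-1],None,fx=9,fy=9,interpolation=2))
im=read_camera('wrist');cv2.imwrite('pics/w3b.png',cv2.resize(im[160:384,180:340,::-1],None,fx=2.6,fy=2.6,interpolation=2))
"
```

```text
24 [354. 325.] [[258. 229.]]
40 [355. 307.] [[258. 241.]]
55 [355. 290.] [[258. 255.]]
60 [356. 284.] [[258. 260.]]
65 [356. 278.] [[257. 265.]]
70 [356. 273.] [[257. 271.]]
```

View pics/s3b.png

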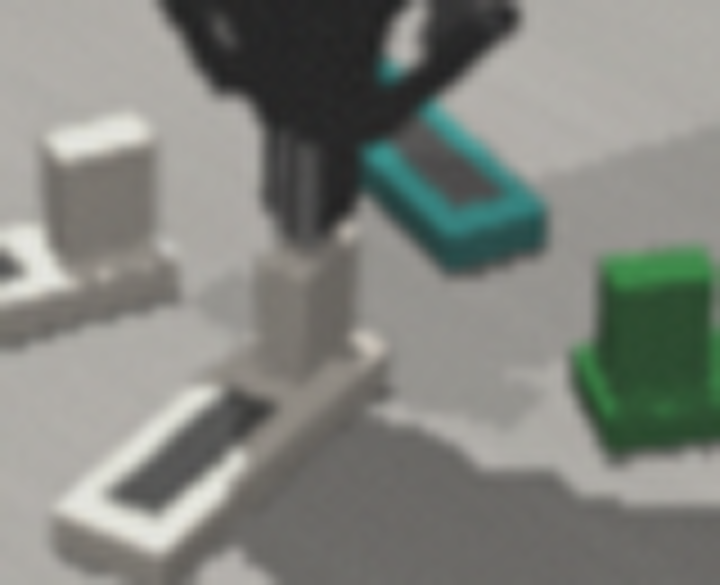

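View pics/w3b.png

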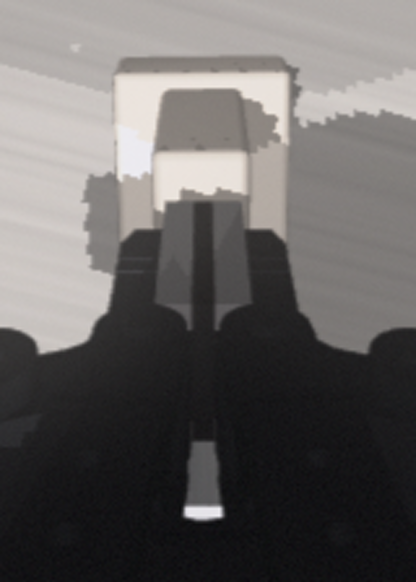

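```bash
python3 -m crank '[[0,0,-15,0,0,0],[0,0,-15,0,0,0],[0,0,0,0,0,0]]' 0
python3 go.py 498.2 -109.5 22 195.6
python3 -c "
from h import *
s=state()['tcp_pos'];print(w2px('wrist',s),w2px('scene',s)) 
im=read_camera('scene');a=cv2.resize(im[140:215,235:315,::-1],None,fx=5,fy=5,interpolation=2)
im=read_camera('wrist');b=cv2.resize(im[160:384,180:340,::-1],None,fx=2,fy=2,interpolation=2)
c=np.zeros((450,730,3),'uint8');c[:375,:400]=a;c[:448,405:725]=b;cv2.imwrite('pics/c4.png',c)
"
```

```text
t: 4.65
tcp_pos: [499.1, -110.4, 53.9]
ee_rot: [-0.135, 0.991, -0.0, 0.002]
wrist_force: [0.0, -0.3, 0.6]
gripper_width: -0.1
t 4.65 pos [ 499.1 -110.4   53.9] toolx yaw -164.5 w -0.1 F [ 0.  -0.3  0.6] J [-0.05  0.44  0.25  2.06 -0.18  0.65  2.16]
cur-frame shift [ 0.7  1.1 31.9] final-frame shift [ 0.6  1.1 31.9] turn [-0.0014  0.0048 -0.0009]
[[257.71607151 229.01351901]] [[269.18956202 177.48782262]]
```

View pics/c4.png

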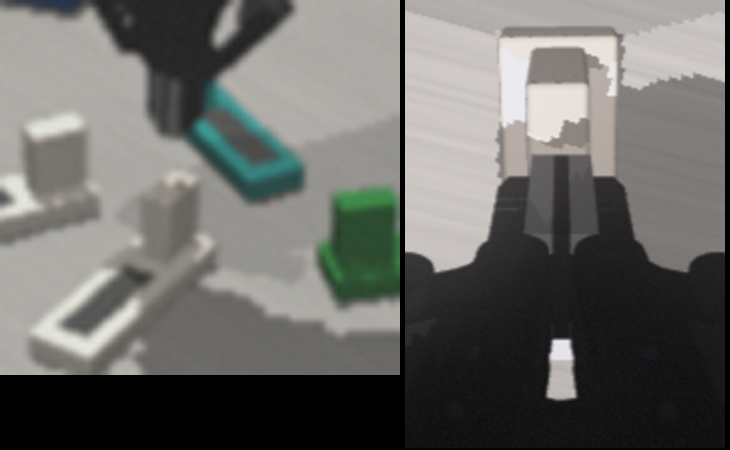

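```bash
python3 -c "
from h import *
from scipy.spatial.transform import Rotation as R
s=state();C=R.from_quat(s['ee_rot'])
for xo in (0,6,11):
  for zo in (0,-10,-20,-30,-35,-40,-45):
    W=s['tcp_pos']+C.apply([xo,0,zo]);V=s['tcp_pos']+C.apply([-xo,0,zo]);print(xo,zo,w2px('wrist',W).round(1),w2px('scene',V).round(1))
"
```

```text
0 0 [[257.8 229. ]] [[269.6 177.9]]
0 -10 [[257.8 236.3]] [[269.7 174.9]]
0 -20 [[257.8 244.4]] [[269.8 171.8]]
0 -30 [[257.8 253.4]] [[269.9 168.6]]
0 -35 [[257.7 258.3]] [[269.9 167.1]]
0 -40 [[257.7 263.6]] [[270.  165.5]]
0 -45 [[257.7 269.1]] [[270.  163.9]]
6 0 [[257.8 219.1]] [[268.4 178.9]]
6 -10 [[257.8 225.9]] [[268.5 175.8]]
6 -20 [[257.8 233.5]] [[268.6 172.7]]
6 -30 [[257.8 242. ]] [[268.7 169.6]]
6 -35 [[257.8 246.7]] [[268.7 168. ]]
6 -40 [[257.8 251.6]] [[268.8 166.4]]
6 -45 [[257.8 256.8]] [[268.8 164.8]]
11 0 [[257.8 210.7]] [[267.5 179.7]]
11 -10 [[257.8 217.2]] [[267.5 176.6]]
11 -20 [[257.8 224.3]] [[267.6 173.5]]
11 -30 [[257.8 232.3]] [[267.7 170.4]]
11 -35 [[257.8 236.7]] [[267.7 168.8]]
11 -40 [[257.8 241.4]] [[267.8 167.2]]
11 -45 [[257.8 246.4]] [[267.8 165.6]]
```

Both cameras agree that the real finger ends sit about 36 mm behind the reported TCP, so the fingers closed just above the tab. I'll reopen and go lower in checked steps.

```bash
python3 -m crank '[[0,0,0,0,0,0],[0,0,0,0,0,0],[1,1,0,0,0.005,0],[0,0,15,0,0,0],[0,0,15,0,0,0]]' 60 80
python3 -m crank '[[0,0,8,0,0,0],[0,0,0,0,0,0]]'
python3 go.py 498.2 -109.5 0 195.6
```

```text
t: 5.17
tcp_pos: [497.0, -109.2, 21.2]
ee_rot: [-0.135, 0.991, -0.001, -0.001]
wrist_force: [-1.2, 0.2, 0.2]
gripper_width: 59.3
t: 5.33
tcp_pos: [494.6, -108.6, 10.0]
ee_rot: [-0.136, 0.991, 0.0, -0.003]
wrist_force: [-1.1, 0.2, -0.4]
gripper_width: 60.1
t 5.33 pos [ 494.6 -108.6   10. ] toolx yaw -164.4 w 60.1 F [-1.1  0.2 -0.4] J [-0.04  0.52  0.23  2.08 -0.2   0.57  2.18]
cur-frame shift [-3.3 -1.8  9.9] final-frame shift [-3.2 -1.8 10. ] turn [ 0.0011 -0.0068 -0.0003]
```

```bash
python3 -c "
from h import *
im=read_camera('scene');a=cv2.resize(im[140:215,235:315,::-1],None,fx=5,fy=5,interpolation=2)
im=read_camera('wrist');b=cv2.resize(im[160:384,180:340,::-1],None,fx=2,fy=2,interpolation=2)
c=np.zeros((450,730,3),'uint8');c[:375,:400]=a;c[:448,405:725]=b;cv2.imwrite('pics/c5.png',c)
"
```

```text
(no output)
```

View pics/c5.png

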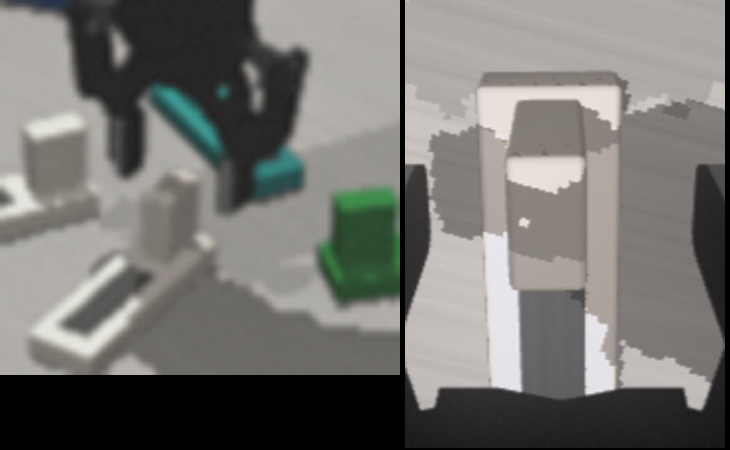

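```bash
python3 -m crank '[[-3,-2,8,0.001,-0.007,0],[0,0,8,0,0,0],[0,0,4,0,0,0],[0,0,0,0,0,0]]'
python3 go.py 498.2 -109.5 -12 195.6
python3 -c "
from h import *
im=read_camera('scene');a=cv2.resize(im[140:215,235:315,::-1],None,fx=5,fy=5,interpolation=2)
im=read_camera('wrist');b=cv2.resize(im[160:384,180:340,::-1],None,fx=2,fy=2,interpolation=2)
c=np.zeros((450,730,3),'uint8');c[:375,:400]=a;c[:448,405:725]=b;cv2.imwrite('pics/c6.png',c)
"
```

```text
t: 5.77
tcp_pos: [501.1, -110.4, -8.9]
ee_rot: [-0.135, 0.991, -0.001, 0.003]
wrist_force: [-0.1, 0.3, 0.1]
gripper_width: 60.1
t 5.77 pos [ 501.1 -110.4   -8.9] toolx yaw -164.4 w 60.1 F [-0.1  0.3  0.1] J [-0.02  0.56  0.21  2.08 -0.22  0.52  2.2 ]
cur-frame shift [2.5 1.7 3.1] final-frame shift [2.5 1.7 3.1] turn [-0.0022  0.0061 -0.0005]
```

View pics/c6.png

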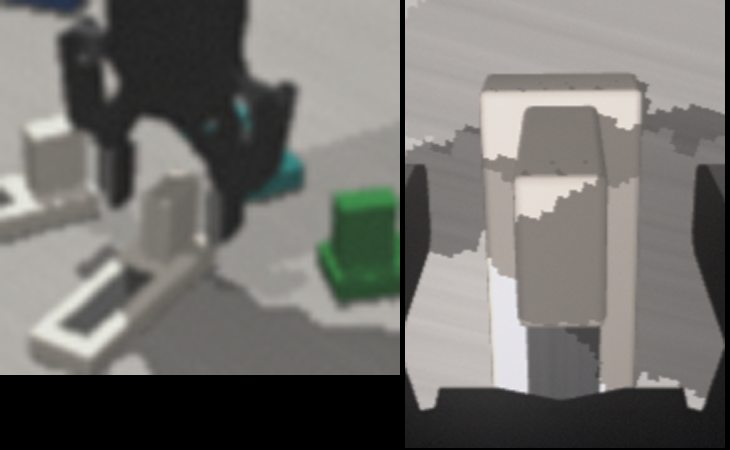

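```bash
python3 -m crank '[[2,2,3,-0.002,0.006,0],[0,0,0,0,0,0],[0,0,0,0,0,0],[0,0,0,0,0,0],[0,0,0,0,0,0]]' 0 80
python3 -m crank '[[0,0,0,0,0,0],[0,0,0,0,0,0]]'
python3 go.py 498.2 -109.5 100 195.6
```

```text
t: 6.28
tcp_pos: [499.1, -109.1, -10.8]
ee_rot: [-0.135, 0.991, -0.0, 0.001]
wrist_force: [-0.0, -0.1, -2.1]
gripper_width: 16.5
t: 6.45
tcp_pos: [498.9, -109.1, -10.9]
ee_rot: [-0.135, 0.991, -0.0, 0.0]
wrist_force: [0.3, 0.2, -1.6]
gripper_width: 16.7
t 6.45 pos [ 498.9 -109.1  -10.9] toolx yaw -164.4 w 16.7 F [ 0.3  0.2 -1.6] J [-0.02  0.56  0.21  2.08 -0.22  0.52  2.19]
cur-frame shift [   0.7   -0.3 -110.9] final-frame shift [   0.8   -0.2 -110.9] turn [-0.0006  0.0009 -0.0007]
```

```bash
python3 -m crank '[[0,0,-10,0,0,0],[0,0,-20,0,0,0],[0,0,-25,0,0,0],[0,0,-25,0,0,0],[0,0,-15,0,0,0]]'
python3 go.py 500 185.5 85 193.2
python3 -c "
from h import *
im=read_camera('scene');a=cv2.resize(im[120:215,235:330,::-1],None,fx=4,fy=4,interpolation=2)
im=read_camera('wrist');b=cv2.resize(im[160:384,180:340,::-1],None,fx=2,fy=2,interpolation=2)
c=np.zeros((450,730,3),'uint8');c[:380,:380]=a;c[:448,405:725]=b;cv2.imwrite('pics/c7.png',c)
"
```

```text
t: 6.87
tcp_pos: [493.8, -108.4, 85.1]
ee_rot: [-0.135, 0.991, 0.001, -0.006]
wrist_force: [0.3, 0.3, -1.6]
gripper_width: 16.6
t 6.87 pos [ 493.8 -108.4   85.1] toolx yaw -164.5 w 16.6 F [ 0.3  0.3 -1.6] J [-0.08  0.39  0.27  2.05 -0.15  0.74  2.13]
cur-frame shift [-84.8 281.5   0.3] final-frame shift [-7.320e+01  2.847e+02  1.000e-01] turn [ 0.0037 -0.0111  0.0409]
```

View pics/c7.png

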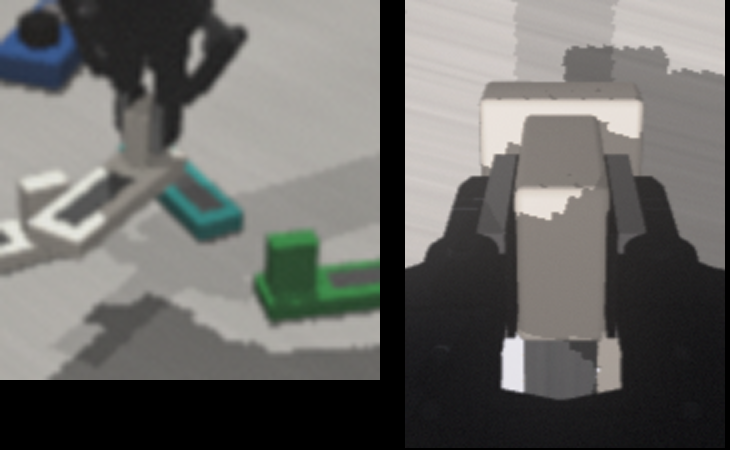

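```bash
python3 -m crank '[[-6,15,0,0,-0.011,0.02],[-10,30,0,0,0,0.02],[-10,36,0,0,0,0],[-10,36,0,0,0,0],[-10,36,0,0,0,0]]'
python3 -m crank '[[-10,36,0,0,0,0],[-10,36,0,0,0,0],[-8,28,0,0,0,0],[-3,12,0,0,0,0],[0,0,0,0,0,0]]'
python3 go.py 500 185.5 40 193.2
```

```text
t: 7.38
tcp_pos: [502.8, 45.0, 84.6]
ee_rot: [-0.104, 0.995, -0.001, 0.001]
wrist_force: [-0.0, 0.2, -2.6]
gripper_width: 16.8
t: 7.8
tcp_pos: [504.0, 176.3, 79.7]
ee_rot: [-0.111, 0.994, 0.0, -0.003]
wrist_force: [-0.2, -0.3, -2.3]
gripper_width: 16.9
t 7.80 pos [504.  176.3  79.7] toolx yaw -167.3 w 16.9 F [-0.2 -0.3 -2.3] J [-0.57  0.43  0.21  1.99 -0.13  0.74  1.52]
cur-frame shift [ 1.7  9.8 39.7] final-frame shift [ 1.8  9.9 39.7] turn [ 0.0013 -0.0053 -0.0085]
```

```bash
python3 -m crank '[[2,10,10,0,-0.005,-0.008],[0,0,0,0,0,0]]'
python3 go.py 500 185.5 40 193.2
python3 -c "
from h import *
p=camera_params('wrist');im=read_camera('wrist');cv2.imwrite('pics/w8.png',im[:,:,::-1])
im=read_camera('top');cv2.imwrite('pics/t8.png',cv2.resize(im[90:240,100:260,::-1],None,fx=4,fy=4,interpolation=2))
c,s=np.cos(.2299),np.sin(.2299)
for P in ([-30,28,18],[-30,-28,18],[50,28,18],[-35,13,37],[-35,-13,37],[115,0,40],[-180,50,8],[-180,-50,8]):
    W=[651+c*P[0]-s*P[1],220.8+s*P[0]+c*P[1],P[2]];print(P,w2px('wrist',W,p).round(0),((w2px('top',W)[0]-[100,90])*4).round(0))
"
```

```text
t: 7.97
tcp_pos: [498.1, 185.8, 67.9]
ee_rot: [-0.116, 0.993, 0.0, -0.002]
wrist_force: [-2.1, -0.0, -3.4]
gripper_width: 17.1
t 7.97 pos [498.1 185.8  67.9] toolx yaw -166.7 w 17.1 F [-2.1 -0.  -3.4] J [-0.58  0.45  0.2   2.   -0.14  0.71  1.51]
cur-frame shift [-1.8 -0.8 27.9] final-frame shift [-1.7 -0.7 27.9] turn [ 0.0005 -0.0032  0.0022]
[-30, 28, 18] [[291. 349.]] [154. 330.]
[-30, -28, 18] [[222. 349.]] [239. 312.]
[50, 28, 18] [[288. 424.]] [131. 213.]
[-35, 13, 37] [[273. 362.]] [170. 327.]
[-35, -13, 37] [[239. 362.]] [210. 319.]
[115, 0, 40] [[256. 504.]] [145. 101.]
[-180, 50, 8] [[327. 167.]] [169. 561.]
[-180, -50, 8] [[187. 166.]] [320. 527.]
```

View pics/w8.png

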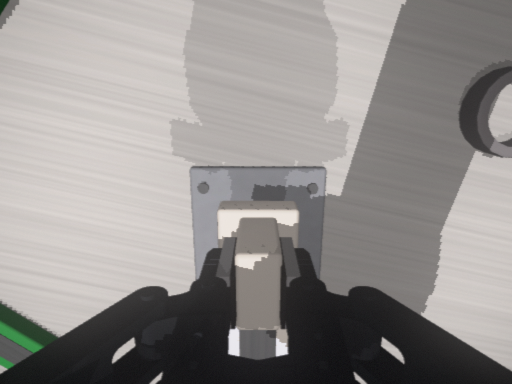

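View pics/t8.png

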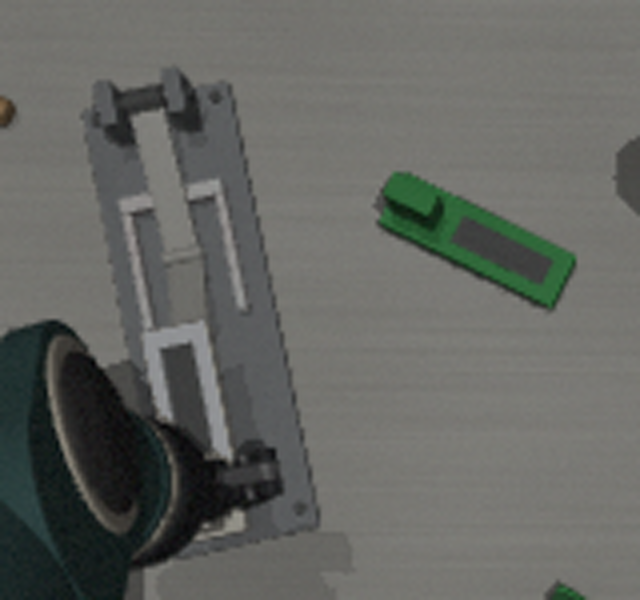

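```bash
python3 -m crank '[[-1.5,-0.5,20,0,-0.003,0.002],[0,0,20,0,0,0],[0,0,12,0,0,0],[0,0,5,0,0,0],[0,0,0,0,0,0]]'
python3 go.py 500 185.5 -3 193.2
```

```text
t: 8.48
tcp_pos: [507.2, 174.2, 13.2]
ee_rot: [-0.107, 0.994, -0.001, 0.004]
wrist_force: [0.4, -0.5, -2.2]
gripper_width: 17.1
t 8.48 pos [507.2 174.2  13.2] toolx yaw -167.7 w 17.1 F [ 0.4 -0.5 -2.2] J [-0.55  0.54  0.19  2.02 -0.16  0.59  1.54]
cur-frame shift [ 4.8 12.6 16.2] final-frame shift [ 4.4 12.7 16.2] turn [-0.0039  0.0077 -0.0165]
```

```bash
python3 -m crank '[[4,10,2,-0.004,0.008,-0.016],[1,3,3,0,0,0],[0,0,3,0,0,0],[0,0,0,0,0,0]]'
python3 go.py 500 185.5 -3 193.2
```

```text
t: 8.82
tcp_pos: [501.0, 185.1, 6.9]
ee_rot: [-0.114, 0.994, 0.0, 0.001]
wrist_force: [-0.1, 0.5, -1.5]
gripper_width: 17.0
t 8.82 pos [501.  185.1   6.9] toolx yaw -167.0 w 17.0 F [-0.1  0.5 -1.5] J [-0.56  0.55  0.18  2.02 -0.17  0.58  1.53]
cur-frame shift [0.9 0.6 9.9] final-frame shift [0.9 0.6 9.9] turn [ 0.0006  0.0022 -0.0027]
```

```bash
python3 -m crank '[[0.5,0.5,4,0,0.002,-0.003],[0,0,3,0,0,0],[0,0,0,0,0,0]]'
python3 -m crank '[[0,0,2.5,0,0,0],[0,0,0,0,0,0]]'
python3 go.py 500 185.5 -3 193.2
```

```text
t: 9.07
tcp_pos: [501.1, 186.4, 0.4]
ee_rot: [-0.116, 0.993, 0.001, 0.001]
wrist_force: [0.2, -1.0, -1.5]
gripper_width: 16.8
t: 9.23
tcp_pos: [501.1, 186.4, -2.4]
ee_rot: [-0.116, 0.993, 0.001, 0.001]
wrist_force: [-0.5, -0.4, -2.1]
gripper_width: 17.0
t 9.23 pos [501.1 186.4  -2.4] toolx yaw -166.7 w 17.0 F [-0.5 -0.4 -2.1] J [-0.56  0.57  0.17  2.02 -0.17  0.57  1.54]
cur-frame shift [ 1.3 -0.7  0.6] final-frame shift [ 1.3 -0.7  0.6] turn [0.0011 0.0023 0.0018]
```

```bash
python3 -m crank '[[1,-0.5,1.5,0.001,0.002,0.002],[0,0,0,0,0,0]]'
python3 go.py 500 185.5 -3 193.2
python3 -c "
from h import *
im=read_camera('scene');cv2.imwrite('pics/s9.png',cv2.resize(im[190:340,250:400,::-1],None,fx=4,fy=4,interpolation=2))
im=read_camera('top');cv2.imwrite('pics/t9.png',cv2.resize(im[90:240,100:220,::-1],None,fx=4,fy=4,interpolation=2))
c,s=np.cos(.2299),np.sin(.2299)
for P in ([-45,20,24],[-45,-20,24]):
    W=[651+c*P[0]-s*P[1],220.8+s*P[0]+c*P[1],P[2]];print(P,((w2px('top',W)[0]-[100,90])*4).round(0))
"
```

```text
t: 9.4
tcp_pos: [501.5, 186.4, -2.6]
ee_rot: [-0.115, 0.993, 0.001, 0.001]
wrist_force: [-0.2, 0.1, -1.8]
gripper_width: 16.9
t 9.40 pos [501.5 186.4  -2.6] toolx yaw -166.8 w 16.9 F [-0.2  0.1 -1.8] J [-0.56  0.57  0.17  2.02 -0.17  0.57  1.54]
cur-frame shift [ 1.7 -0.5  0.4] final-frame shift [ 1.7 -0.5  0.4] turn [ 0.0009  0.0024 -0.0003]
[-45, 20, 24] [168. 348.]
[-45, -20, 24] [229. 335.]
```

View pics/s9.png

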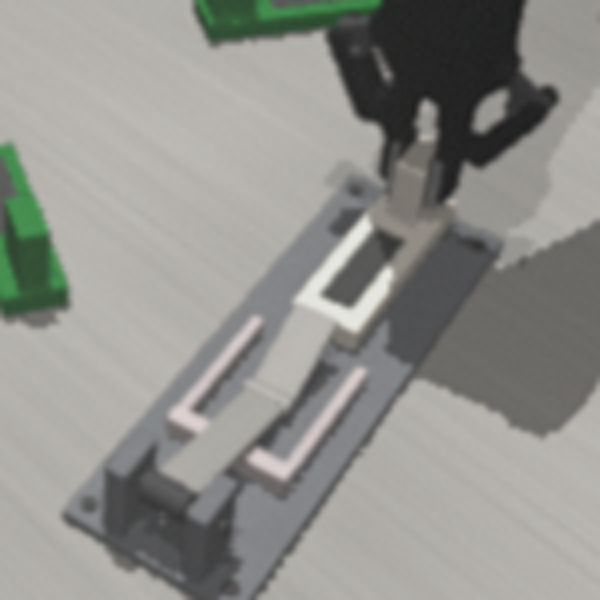

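View pics/t9.png

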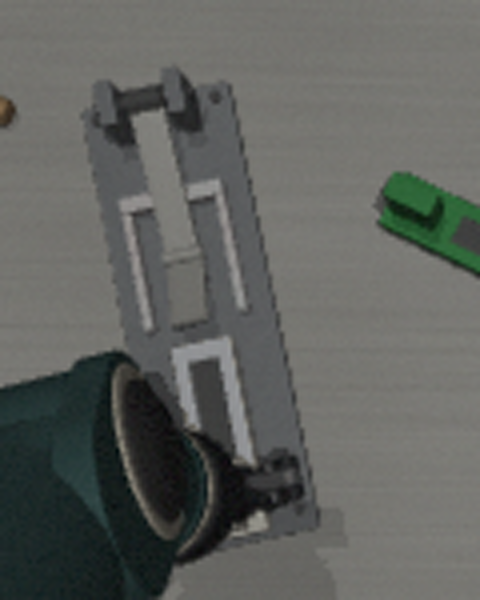

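```bash
python3 -m crank '[[-4,1,0.5,0,0.002,0],[-8,0.5,0,0,0,0],[-8,0,0,0,0,0],[0,0,0,0,0,0]]'
python3 go.py 592.6 207.1 -3 193.2
```

```text
t: 9.83
tcp_pos: [515.1, 190.1, -1.6]
ee_rot: [-0.114, 0.993, -0.0, -0.006]
wrist_force: [1.1, -0.2, -0.9]
gripper_width: 17.0
t 9.83 pos [515.1 190.1  -1.6] toolx yaw -166.9 w 17.0 F [ 1.1 -0.2 -0.9] J [-0.55  0.59  0.17  1.97 -0.17  0.61  1.54]
cur-frame shift [-79.3  -1.1   0.4] final-frame shift [-79.3  -1.2   1.4] turn [ 0.0006 -0.0121 -0.0011]
```

```bash
python3 -m crank '[[-8,0,1,0,-0.01,0],[-8,0,0.5,0,-0.003,0],[-8,0,0.3,0,-0.002,0],[-3,0,0,0,0,0]]'
python3 go.py 592.6 207.1 -3 193.2
```

```text
t: 10.17
tcp_pos: [534.0, 194.8, -2.8]
ee_rot: [-0.115, 0.993, -0.0, -0.007]
wrist_force: [-13.4, -3.6, 14.5]
gripper_width: 16.8
t 10.17 pos [534.  194.8  -2.8] toolx yaw -166.8 w 16.8 F [-13.4  -3.6  14.5] J [-0.54  0.62  0.17  1.92 -0.18  0.63  1.54]
cur-frame shift [-59.8  -1.4  -0.6] final-frame shift [-59.8  -1.4   0.2] turn [ 0.0011 -0.0139 -0.0005]
```

```bash
python3 -m crank '[[0,0,0,0,-0.016,0],[-5,0,0,0,-0.004,0],[-5,0,0,0,-0.004,0],[0,0,0,0,0,0]]'
python3 go.py 592.6 207.1 -3 193.2
```

```text
t: 10.5
tcp_pos: [534.4, 194.9, -2.4]
ee_rot: [-0.115, 0.993, 0.0, -0.005]
wrist_force: [4.1, 0.1, 1.8]
gripper_width: 17.2
t 10.50 pos [534.4 194.9  -2.4] toolx yaw -166.8 w 17.2 F [4.1 0.1 1.8] J [-0.54  0.61  0.17  1.92 -0.17  0.63  1.55]
cur-frame shift [-59.4  -1.4  -0. ] final-frame shift [-59.4  -1.4   0.6] turn [ 0.0013 -0.0102 -0.0001]
```

```bash
python3 -m crank '[[-8,0,0,0,-0.008,0],[-8,0,0,0,-0.006,0],[-8,0,0,0,-0.004,0]]'
python3 go.py 592.6 207.1 -3 193.2
```

```text
t: 10.75
tcp_pos: [539.9, 196.1, -3.1]
ee_rot: [-0.115, 0.993, -0.001, -0.015]
wrist_force: [-28.5, -7.6, 35.1]
gripper_width: 16.6
t 10.75 pos [539.9 196.1  -3.1] toolx yaw -166.8 w 16.6 F [-28.5  -7.6  35.1] J [-0.54  0.63  0.17  1.89 -0.18  0.66  1.55]
cur-frame shift [-53.8  -1.4  -1.7] final-frame shift [-53.8  -1.3  -0.1] turn [ 0.0013 -0.03    0.0004]
```

```bash
python3 -m crank '[[0,0,-0.5,0,-0.03,0]]'
python3 go.py 592.6 207.1 -3 193.2
python3 -m crank '[[0,0,0,0,-0.01,0]]'
python3 go.py 592.6 207.1 -3 193.2
```

```text
t: 10.83
tcp_pos: [539.2, 195.8, -2.7]
ee_rot: [-0.115, 0.993, 0.0, -0.002]
wrist_force: [1.6, -0.1, -6.1]
gripper_width: 17.1
t 10.83 pos [539.2 195.8  -2.7] toolx yaw -166.8 w 17.1 F [ 1.6 -0.1 -6.1] J [-0.54  0.62  0.17  1.92 -0.17  0.62  1.55]
cur-frame shift [-54.6  -1.2   0.1] final-frame shift [-54.6  -1.2   0.3] turn [ 0.0011 -0.003   0.0001]
t: 10.92
tcp_pos: [538.0, 195.5, -2.9]
ee_rot: [-0.115, 0.993, 0.001, 0.003]
wrist_force: [-2.3, -0.5, 4.9]
gripper_width: 16.9
t 10.92 pos [538.  195.5  -2.9] toolx yaw -166.8 w 16.9 F [-2.3 -0.5  4.9] J [-0.54  0.61  0.17  1.93 -0.17  0.61  1.55]
cur-frame shift [-55.8  -1.2   0.5] final-frame shift [-55.8  -1.2   0.1] turn [0.0011 0.0056 0.0001]
```

```bash
python3 -m crank '[[-10,0,-0.5,0,-0.015,0],[-10,0,-0.5,0,-0.02,0]]'
python3 go.py 592.6 207.1 -3 193.2
```

```text
t: 11.08
tcp_pos: [542.9, 196.7, -3.1]
ee_rot: [-0.115, 0.993, 0.001, 0.005]
wrist_force: [-28.7, -7.2, 34.5]
gripper_width: 17.3
t 11.08 pos [542.9 196.7  -3.1] toolx yaw -166.7 w 17.3 F [-28.7  -7.2  34.5] J [-0.54  0.62  0.17  1.92 -0.17  0.61  1.55]
cur-frame shift [-50.7  -1.3   0.4] final-frame shift [-50.7  -1.2  -0.1] turn [0.0007 0.0098 0.0011]
```

```bash
python3 -m crank '[[-8,0,-3,0,0.004,0]]'
python3 go.py 592.6 207.1 -3 193.2
python3 -m crank '[[-10,0,-3,0,0.0,0]]'
python3 go.py 592.6 207.1 -3 193.2
```

```text
t: 11.17
tcp_pos: [544.0, 196.9, -1.7]
ee_rot: [-0.116, 0.993, -0.0, -0.004]
wrist_force: [-8.4, -2.6, -0.5]
gripper_width: 16.5
t 11.17 pos [544.  196.9  -1.7] toolx yaw -166.7 w 16.5 F [-8.4 -2.6 -0.5] J [-0.54  0.62  0.17  1.9  -0.17  0.64  1.55]
cur-frame shift [-49.6  -1.2   0.9] final-frame shift [-49.6  -1.2   1.3] turn [ 0.0002 -0.0073  0.0017]
t: 11.25
tcp_pos: [548.1, 197.7, -0.5]
ee_rot: [-0.116, 0.993, -0.001, -0.01]
wrist_force: [-11.3, -2.4, 1.1]
gripper_width: 16.8
t 11.25 pos [ 5.481e+02  1.977e+02 -5.000e-01] toolx yaw -166.7 w 16.8 F [-11.3  -2.4   1.1] J [-0.54  0.63  0.18  1.88 -0.17  0.66  1.55]
cur-frame shift [-45.5  -1.1   1.6] final-frame shift [-45.5  -1.1   2.5] turn [-0.0004 -0.0195  0.0021]
```

```bash
python3 -m crank '[[-8,0,-0.5,0,-0.018,0]]'
python3 go.py 592.6 207.1 -3 193.2
python3 -m crank '[[-8,0,-1,0,-0.01,0]]'
python3 go.py 592.6 207.1 -3 193.2
```

```text
t: 11.33
tcp_pos: [551.5, 198.4, -1.8]
ee_rot: [-0.116, 0.993, -0.001, -0.006]
wrist_force: [-14.3, -3.6, 5.2]
gripper_width: 17.2
t 11.33 pos [551.5 198.4  -1.8] toolx yaw -166.7 w 17.2 F [-14.3  -3.6   5.2] J [-0.54  0.63  0.18  1.88 -0.17  0.65  1.55]
cur-frame shift [-42.   -1.    0.7] final-frame shift [-42.   -0.9   1.2] turn [-0.001  -0.0123  0.0025]
t: 11.42
tcp_pos: [552.3, 198.6, -2.8]
ee_rot: [-0.116, 0.993, -0.002, -0.008]
wrist_force: [-21.5, -5.3, 14.1]
gripper_width: 16.8
t 11.42 pos [552.3 198.6  -2.8] toolx yaw -166.6 w 16.8 F [-21.5  -5.3  14.1] J [-0.54  0.64  0.18  1.87 -0.17  0.66  1.55]
cur-frame shift [-41.2  -1.   -0.5] final-frame shift [-41.2  -0.9   0.2] turn [-0.0016 -0.0173  0.0029]
```

```bash
python3 -m crank '[[-8,0,-2.5,0,-0.014,0]]'
python3 go.py 592.6 207.1 -3 193.2
python3 -m crank '[[-9,0,-2,0,-0.014,0]]'
python3 go.py 592.6 207.1 -3 193.2
```

```text
t: 11.5
tcp_pos: [553.2, 198.7, -2.3]
ee_rot: [-0.117, 0.993, -0.002, -0.009]
wrist_force: [-18.9, -4.6, 10.3]
gripper_width: 17.0
t 11.50 pos [553.2 198.7  -2.3] toolx yaw -166.6 w 17.0 F [-18.9  -4.6  10.3] J [-0.54  0.64  0.18  1.87 -0.17  0.66  1.55]
cur-frame shift [-40.2  -0.9  -0. ] final-frame shift [-40.2  -0.8   0.7] turn [-0.0022 -0.0182  0.0033]
t: 11.58
tcp_pos: [554.3, 198.9, -2.3]
ee_rot: [-0.117, 0.993, -0.003, -0.01]
wrist_force: [-21.5, -5.9, 13.2]
gripper_width: 17.2
t 11.58 pos [554.3 198.9  -2.3] toolx yaw -166.6 w 17.2 F [-21.5  -5.9  13.2] J [-0.54  0.64  0.18  1.87 -0.17  0.67  1.55]
cur-frame shift [-39.1  -0.9  -0.1] final-frame shift [-39.1  -0.8   0.7] turn [-0.0027 -0.0204  0.0038]
```

```bash
python3 -c "
from h import *
im=read_camera('scene');cv2.imwrite('pics/s10.png',cv2.resize(im[190:340,250:400,::-1],None,fx=4,fy=4,interpolation=2))
"
```

```text
(no output)
```

View pics/s10.png

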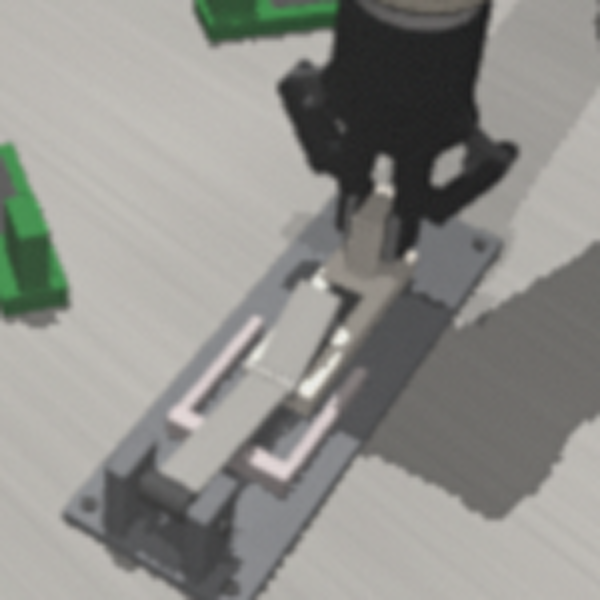

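```bash
python3 -m crank '[[-9,0.5,-3.5,0,-0.014,0]]'
python3 go.py 592.6 207.1 -3 193.2
python3 -m crank '[[-9,0.5,-3,0,-0.014,0]]'
python3 go.py 592.6 207.1 -3 193.2
```

```text
t: 11.72
tcp_pos: [555.0, 199.1, -1.2]
ee_rot: [-0.117, 0.993, -0.003, -0.012]
wrist_force: [-18.6, -5.6, 7.0]
gripper_width: 17.1
t 11.72 pos [555.  199.1  -1.2] toolx yaw -166.6 w 17.1 F [-18.6  -5.6   7. ] J [-0.54  0.64  0.18  1.86 -0.17  0.68  1.55]
cur-frame shift [-38.4  -1.    0.9] final-frame shift [-38.4  -0.8   1.8] turn [-0.0037 -0.0238  0.0039]
t: 11.8
tcp_pos: [556.3, 199.5, -0.7]
ee_rot: [-0.117, 0.993, -0.004, -0.012]
wrist_force: [-12.3, -3.4, 3.2]
gripper_width: 16.9
t 11.80 pos [556.3 199.5  -0.7] toolx yaw -166.6 w 16.9 F [-12.3  -3.4   3.2] J [-0.54  0.64  0.18  1.86 -0.17  0.68  1.55]
cur-frame shift [-37.1  -1.1   1.4] final-frame shift [-37.   -0.9   2.3] turn [-0.0047 -0.0256  0.0039]
```

```bash
python3 -m crank '[[-10,0,-1.5,0.004,-0.035,-0.003]]'
python3 go.py 592.6 207.1 -3 193.2
python3 -m crank '[[-12,0,-2.5,0.004,-0.025,-0.003]]'
python3 go.py 592.6 207.1 -3 193.2
```

```text
t: 11.88
tcp_pos: [562.7, 200.6, -1.4]
ee_rot: [-0.118, 0.993, -0.005, 0.001]
wrist_force: [-1.7, -0.5, -7.4]
gripper_width: 17.0
t 11.88 pos [562.7 200.6  -1.4] toolx yaw -166.4 w 17.0 F [-1.7 -0.5 -7.4] J [-0.54  0.64  0.18  1.86 -0.16  0.65  1.54]
cur-frame shift [-30.6  -0.7   1.6] final-frame shift [-30.6  -0.5   1.6] turn [-0.0095  0.0018  0.0069]
t: 11.97
tcp_pos: [570.6, 202.2, -1.6]
ee_rot: [-0.12, 0.993, -0.006, 0.011]
wrist_force: [-3.6, -1.1, -8.1]
gripper_width: 17.2
t 11.97 pos [570.6 202.2  -1.6] toolx yaw -166.2 w 17.2 F [-3.6 -1.1 -8.1] J [-0.55  0.65  0.19  1.86 -0.16  0.64  1.54]
cur-frame shift [-22.5  -0.4   1.9] final-frame shift [-22.5  -0.2   1.4] turn [-0.0146  0.0195  0.0102]
```

```bash
python3 -m crank '[[-9,0,-0.5,-0.012,0.008,0.01]]'
python3 go.py 592.6 207.1 -3 193.2
python3 -m crank '[[-9,0,-1,0,-0.008,0]]'
python3 go.py 592.6 207.1 -3 193.2
```

```text
t: 12.05
tcp_pos: [576.5, 204.8, -2.8]
ee_rot: [-0.116, 0.993, -0.001, 0.003]
wrist_force: [-3.7, -0.7, -6.3]
gripper_width: 16.5
t 12.05 pos [576.5 204.8  -2.8] toolx yaw -166.7 w 16.5 F [-3.7 -0.7 -6.3] J [-0.53  0.66  0.18  1.83 -0.17  0.66  1.55]
cur-frame shift [-16.2  -1.5   0.4] final-frame shift [-16.2  -1.4   0.2] turn [-0.0028  0.0067  0.0024]
t: 12.13
tcp_pos: [583.2, 205.8, -3.0]
ee_rot: [-0.116, 0.993, -0.001, 0.004]
wrist_force: [-11.6, -4.0, 10.1]
gripper_width: 17.0
t 12.13 pos [583.2 205.8  -3. ] toolx yaw -166.7 w 17.0 F [-11.6  -4.   10.1] J [-0.53  0.67  0.18  1.82 -0.17  0.67  1.55]
cur-frame shift [-9.4 -0.9  0. ] final-frame shift [-9.4 -0.9 -0. ] turn [-0.0033  0.0081  0.0018]
```

```bash
python3 -m crank '[[-6,-0.5,-2,0,-0.004,0]]'
python3 go.py 592.6 207.1 -3 193.2
python3 -m crank '[[-6,-0.5,-2,0,-0.006,0]]'
python3 go.py 592.6 207.1 -3 193.2
```

```text
t: 12.22
tcp_pos: [587.8, 206.4, -2.5]
ee_rot: [-0.116, 0.993, -0.001, 0.004]
wrist_force: [-2.4, -0.1, -8.1]
gripper_width: 16.8
t 12.22 pos [587.8 206.4  -2.5] toolx yaw -166.7 w 16.8 F [-2.4 -0.1 -8.1] J [-0.53  0.67  0.18  1.8  -0.17  0.67  1.55]
cur-frame shift [-4.8 -0.4  0.5] final-frame shift [-4.8 -0.4  0.5] turn [-0.0039  0.008   0.0023]
t: 12.3
tcp_pos: [593.2, 206.9, -2.0]
ee_rot: [-0.116, 0.993, -0.002, 0.006]
wrist_force: [-3.0, -1.6, -7.4]
gripper_width: 16.6
t 12.30 pos [593.2 206.9  -2. ] toolx yaw -166.7 w 16.6 F [-3.  -1.6 -7.4] J [-0.53  0.68  0.18  1.79 -0.17  0.68  1.55]
cur-frame shift [0.6 0.3 1. ] final-frame shift [0.5 0.3 1. ] turn [-0.0046  0.0114  0.0024]
```

```bash
python3 -m crank '[[-5,0,-1,-0.004,0.005,0]]'
python3 go.py 592.6 207.1 -3 193.2
python3 -m crank '[[-5,0,-1,0,0,0]]'
python3 go.py 592.6 207.1 -3 193.2
```

```text
t: 12.38
tcp_pos: [595.0, 207.6, -2.3]
ee_rot: [-0.116, 0.993, -0.0, -0.001]
wrist_force: [-14.1, -2.8, -0.7]
gripper_width: 16.6
t 12.38 pos [595.  207.6  -2.3] toolx yaw -166.6 w 16.6 F [-14.1  -2.8  -0.7] J [-0.52  0.68  0.18  1.78 -0.17  0.7   1.56]
cur-frame shift [2.4 0.1 0.7] final-frame shift [2.4 0.  0.7] turn [-0.0008 -0.0011  0.0029]
t: 12.47
tcp_pos: [594.4, 207.5, -2.5]
ee_rot: [-0.116, 0.993, -0.001, -0.007]
wrist_force: [-25.9, -5.5, 15.4]
gripper_width: 17.0
t 12.47 pos [594.4 207.5  -2.5] toolx yaw -166.6 w 17.0 F [-25.9  -5.5  15.4] J [-0.52  0.69  0.18  1.77 -0.18  0.71  1.56]
cur-frame shift [ 1.8 -0.   0.5] final-frame shift [ 1.8 -0.   0.5] turn [-0.0007 -0.0144  0.0028]
```

```bash
python3 -m crank '[[-1,0,0,0,-0.012,0.002],[-2,0,0.3,0,-0.003,0]]'
python3 go.py 592.6 207.1 -3 193.2
python3 -c "
from h import *
im=read_camera('scene');cv2.imwrite('pics/s11.png',cv2.resize(im[190:340,250:400,::-1],None,fx=4,fy=4,interpolation=2))
im=read_camera('top');cv2.imwrite('pics/t11.png',cv2.resize(im[100:200,110:210,::-1],None,fx=6,fy=6,interpolation=2))
"
```

```text
t: 12.63
tcp_pos: [594.6, 207.7, -2.9]
ee_rot: [-0.115, 0.993, -0.001, -0.003]
wrist_force: [-15.2, -3.9, 8.0]
gripper_width: 16.8
t 12.63 pos [594.6 207.7  -2.9] toolx yaw -166.8 w 16.8 F [-15.2  -3.9   8. ] J [-0.52  0.69  0.18  1.77 -0.18  0.7   1.56]
cur-frame shift [ 2.  -0.1  0.1] final-frame shift [ 2.  -0.1  0.1] turn [-0.0005 -0.0069  0.0007]
```

View pics/s11.png

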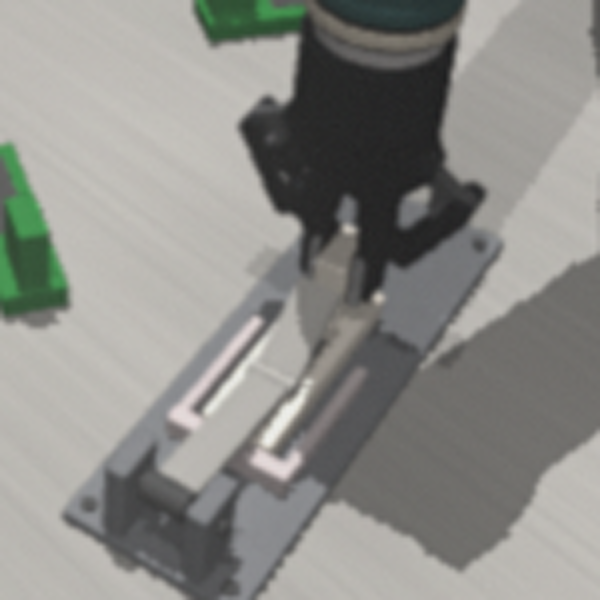

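View pics/t11.png

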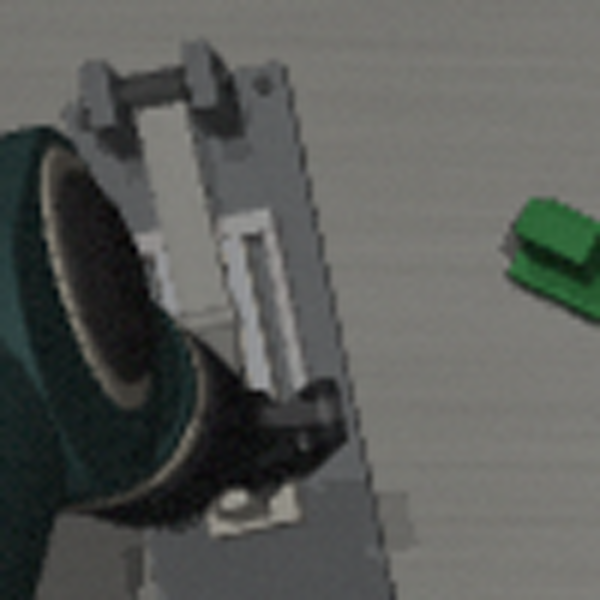

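```bash
python3 -m crank '[[0,0,0,0,0,0],[0,0,0,0,0,0],[0,0,0,0,0,0],[0,0,0,0,0,0]]' 45
python3 go.py 594 207.6 60 193.2
python3 -c "
from h import *
im=read_camera('wrist');cv2.imwrite('pics/w12.png',im[:,:,::-1])"
```

```text
t: 13.07
tcp_pos: [603.9, 209.9, 1.5]
ee_rot: [-0.115, 0.993, 0.001, 0.005]
wrist_force: [0.7, -0.9, 0.1]
gripper_width: 45.1
t 13.07 pos [603.9 209.9   1.5] toolx yaw -166.8 w 45.1 F [ 0.7 -0.9  0.1] J [-0.52  0.69  0.18  1.76 -0.18  0.7   1.56]
cur-frame shift [  9.6   0.  -58.6] final-frame shift [ 10.2  -0.  -58.5] turn [0.0005 0.0107 0.0005]
```

View pics/w12.png

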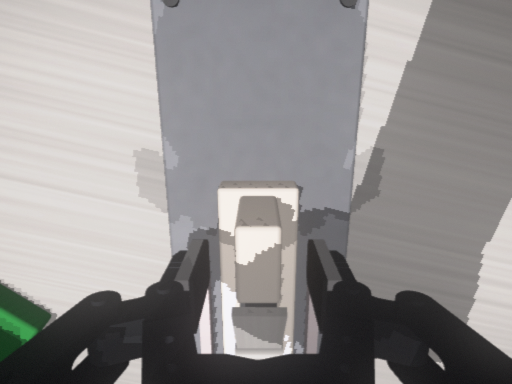

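```bash
python3 -m crank '[[8,0,0,0,0.005,0],[3,0,-10,0,0.005,0],[1,0,-20,0,0,0],[1,0,-25,0,0,0],[0,0,0,0,0,0]]'
python3 go.py 594 207.6 60 193.2
```

```text
t: 13.53
tcp_pos: [590.7, 206.3, 59.5]
ee_rot: [-0.115, 0.993, -0.0, 0.0]
wrist_force: [2.0, 0.2, 0.5]
gripper_width: 44.6
t 13.53 pos [590.7 206.3  59.5] toolx yaw -166.8 w 44.6 F [2.  0.2 0.5] J [-0.54  0.59  0.2   1.77 -0.15  0.8   1.54]
cur-frame shift [-3.5  0.5 -0.5] final-frame shift [-3.5  0.5 -0.5] turn [-0.0001  0.0002 -0.0001]
```

Now clear of the tab. I'll back off high and towards the robot so the top camera sees the stand.

```bash
python3 -m crank '[[0,0,-30,0,0,0],[10,0,-30,0,0,0],[20,-20,-20,0,0,0],[25,-30,0,0,0,0],[25,-30,0,0,0,0]]'
python3 -m crank '[[20,-35,0,0,0,0],[5,-40,0,0,0,0],[0,-40,0,0,0,0],[0,-40,0,0,0,0],[0,-20,0,0,0,0]]'
python3 -m crank '[[0,0,0,0,0,0],[0,0,0,0,0,0],[0,0,0,0,0,0]]'
python3 -c "
from h import *
print(state()['t'],state()['tcp_pos'],state()['wrist_force'])
im=read_camera('scene');cv2.imwrite('pics/s13.png',cv2.resize(im[140:340,200:400,::-1],None,fx=3,fy=3,interpolation=2))
im=read_camera('top');cv2.imwrite('pics/t13.png',cv2.resize(im[100:230,110:240,::-1],None,fx=4.5,fy=4.5,interpolation=2))
o=(110,100)
c,s=np.cos(.2299),np.sin(.2299)
for P in ([50,20,24],[50,-20,24],[-80,20,24],[-80,-20,24]):
    W=[651+c*P[0]-s*P[1],220.8+s*P[0]+c*P[1],P[2]];print(P,((w2px('top',W)[0]-o)*4.5).round(0))
for n in('top','scene'):
  for o in('carrier','short_carrier'):print(n,o,[(np.round(r['at']),round(r['confidence'],2)) for r in mark_of(n,o)])
W=[651-15*c,220.8-15*s,8];print(w2px('top',W),w2px('scene',W))
"
```

```text
t: 13.95
tcp_pos: [531.9, 117.0, 145.8]
ee_rot: [-0.122, 0.993, 0.002, 0.004]
wrist_force: [0.3, -0.5, -0.1]
gripper_width: 44.9
t: 14.37
tcp_pos: [544.8, -66.7, 149.8]
ee_rot: [-0.123, 0.992, 0.003, 0.006]
wrist_force: [0.0, -0.2, 0.2]
gripper_width: 44.9
t: 14.62
tcp_pos: [544.7, -73.6, 151.3]
ee_rot: [-0.118, 0.993, 0.002, 0.007]
wrist_force: [0.3, 0.3, -0.0]
gripper_width: 44.9
14.6167 [544.67728769 -73.57486556 151.3054603 ] [ 0.31176577  0.30614299 -0.00124155]
[50, 20, 24] [113. 190.]
[50, -20, 24] [181. 175.]
[-80, 20, 24] [156. 405.]
[-80, -20, 24] [224. 390.]
top carrier [(array([152., 165.]), 0.97), (array([217., 150.]), 0.68), (array([300., 261.]), 0.53)]
top short_carrier []
scene carrier [(array([254., 249.]), 0.85), (array([323., 282.]), 0.72), (array([323., 194.]), 0.64), (array([280., 166.]), 0.57)]
scene short_carrier [(array([242., 185.]), 0.76)]
[[149.0116877  165.40146927]] [[323.66050731 282.15460752]]
```

View pics/s13.png

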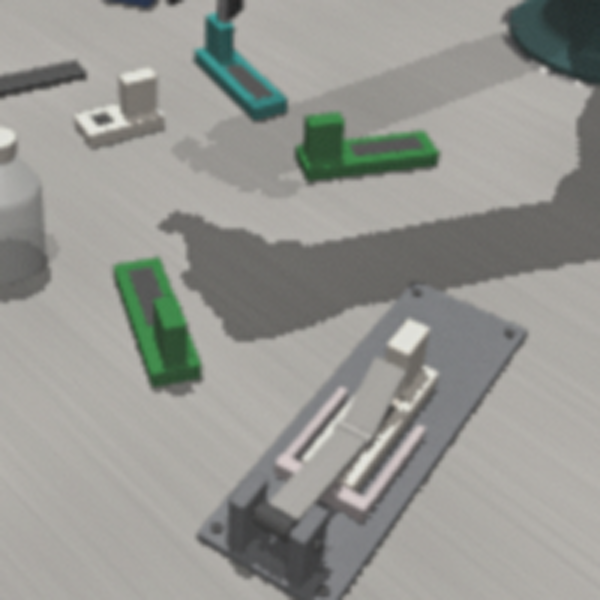

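View pics/t13.png

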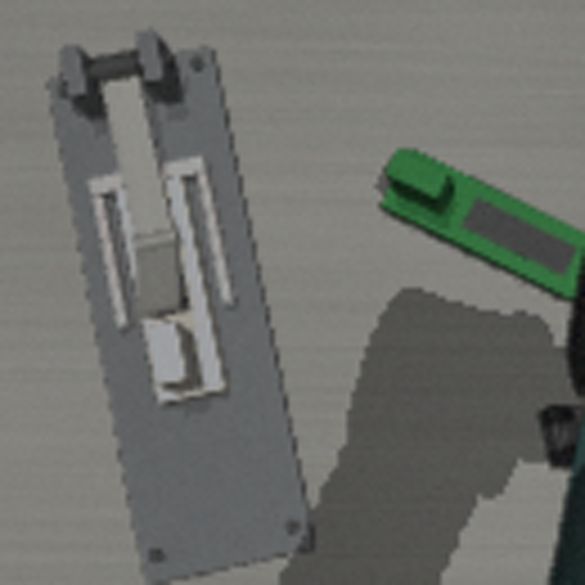

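The top view shows the tail corners at (160,402) and (227,388), against a predicted home of (156,405) and (224,390), so the carrier is home. The hold-down arm lies on the carrier. Handing in.

```bash
python3 -c "
from rig import *
print(close_job())"
```

```text
the job is handed in; nothing more can be done
None
```

The long white carrier is home against the end stop with the hold-down arm lying on it, and I handed the job in at about 15 s of robot time. The hand-in gives no verdict.

**What I did:** I picked the carrier up by its tab, laid it on the near end of the stand and slid it nose first under the sprung arm. At the stop the force rose and the motion ended. I then let go, backed off and moved the robot well clear.

**Last checks:**
- **Position:** the tail corners are within about 1 px (2–3 mm) of the predicted home position in the top picture, and the nose meets the stop.
- **Hold-down arm:** it lies on the carrier in both the top and scene pictures.
- **Robot:** the wrist force was about 0 when I handed in.
- **Short carrier:** it has not moved in the scene picture. The network missed it in the last top view, but found it in the scene view where it was before.

**What disagreed or went wrong:**
- **Finger length:** the finger ends sit about 36 mm behind the reported TCP, unlike the description. The first grip therefore closed in the air above the tab, touching nothing, and I had to grip again lower.
- **Push force:** pushing under the arm briefly took about 29 N sideways and 35 N vertically, above the stated 10 N. The carrier was pitching nose down and pressing on the plate. I corrected the tilt and it slid in at about 4–12 N, until I pressed it against the stop at about 26 N.
- **Release spring-forward:** the open gripper sprang about 9 mm forward on letting go. The force reading right afterwards was near zero.

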